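# Check the seal of the orange-lidded tub and record the pass

### The arm

A 6-joint arm with a two-finger parallel gripper is mounted at the origin on the work surface. World frame = base frame: x ahead of the robot, y to its left, z up, the work surface at z = 0. Lengths are in m, angles in rad, forces in N, time in s.
With the tool pointing down it reaches from about 0.225 to 0.875 m from the base axis. Payload 3.4 kg.
Tool frame: the origin (TCP) lies between the finger pads; the fingertips stand 11 mm ahead of it and the grasp point (between the pads) lies 8 mm behind it; z points along the fingers, y is the direction in which the jaws open and shut (so a half turn about z gives the same grasp; the last joint's range is limited). The gripper opens to 85 mm and grips with 20 to 120 N. Pads are 22 mm wide; open, the fingers measure 114 mm over their backs; the gripper's body (76 mm by 85 mm) begins 54 mm behind the grasp point. The pads swing forward as they close: fully open they stand 13 mm farther back than shut.
Start: joints at [1.008, 0.276, 1.505, -0, 1.361, -0.121], TCP at [0.246, 0.52, 0.242] pointing down, gripper open.
Joint ranges: [-2.89, 2.89], [-0.75, 2.08], [0.22, 2.7], [-1.18, 4.32], [0.11, 2.71], [-2.7, 2.7]. Speed limits (rad/s): [2.57, 2.57, 3.14, 3.14, 3.14, 3.14].

### API

Orientations are given as a unit quaternion [w, x, y, z].
In Python, from rig import manip gives the robot as it stands. The module is installed in compiled form; this text tells all that it offers.
- The arm moves only by the tool move_arm, never from a script. Its argument "series" is a list that holds one entry, the list of rows, each a list of 7 numbers: the shift along the world's x, y, z in m, then the turn, a rotation vector about the world's x, y, z in rad, then the finger opening in m, from 0 to 0.0854. A call has 1 to 20 rows; each row shifts and turns the commanded pose from where the row before left it; what a row does not reach is not made up. A row lasts 1/12 s, in which the tool goes at most 41.7 mm and 7.16 degrees, less where a joint would pass 70% of its speed; a pose out of reach is approached as far as the arm can. A call with a gripper value outside its range is refused whole. The fingers move at their own pace and stop on an object; "newtons" is the grip in N (left out, the last holds). Time passes only in rows, so rows that do not move let the fingers close. It gives the time, the measured TCP pose, the force and the opening at its end, in the units of the state.
- manip.get_state(): the state, without advancing time (a new reading comes with each control period).
- manip.get_image(name): name is "scene" or "top" or "wrist"; returns a dict with "color" (384x512x3 uint8, red, green, blue), "fx", "fy", "cx", "cy" (pixels), "k1" (the pictures are not rectified: a ray, as slopes to the right and down, at radius r is drawn at 1 + k1 r^2 times it, then the intrinsics apply), "R" (3x3) and "t" (3): a world point X has camera coordinates R X + t; the wrist camera has in their place "tool_from_camera" (4x4, takes a point from camera to tool coordinates, whose origin is the TCP and whose axes are the flange's). Camera axes: x right, y down, z forward; pixel columns grow to the right and rows downward; lengths in m; the calibration is good to about 2 mm. A picture is of the moment at which its call begins: read the wrist's pose just before it. There is no depth.
- manip.sign_off(): hands the job in, once; it reports no verdict.
The state is a dict: "clock": time; "qpos": joint angles; "qd": joint speeds; "effort": joint torques, N m; "position": TCP position; "ee_rot": TCP orientation; "contact_force": force on the tool from outside, world axes, zero at the start; "moment": the same for the moment, N m; "width": finger opening in m.
Only numpy, scipy, OpenCV 4.12 (cv2) and the standard library are available. Lean on these libraries where they do the work, as an engineer would, in place of code of your own. Each camera call takes 0.05 s, during which the arm holds its last target.

### The job

Check the seal of the tub with the orange lid: with the fingertips press the grey dome in the middle of its lid lightly down and let it spring back up, then press the green button to record the pass, and withdraw clear of everything. The tub stays standing where it is: do not lift, tip or push it along. Leave the other tubs, the red button and the label roll untouched.

Things in the scene. Friction and masses are not known exactly. Their poses are not given: they have to be found in the camera images.
- tray: Fixed shallow aluminium tray, 280 x 280 mm, rim 16 mm high, floor about 4 mm thick, four tubs standing in it about 130 mm apart. Origin: centre of its underside; z up.
- panel: Fixed grey panel on the bench, 130 x 200 x 12 mm, carrying the two push buttons 100 mm apart. Origin: centre of its underside.
- tub_orange_mid (a point): Centre (half-way up) of the loose tub with the orange lid, the tub to check: white tub 68 mm wide at the foot, 82 mm at the top, lid 90 mm across, lid's flat top 65 mm above the tub's foot, about 0.3 kg.
- dome_orange_top (a point): Centre of the flat top of the grey seal dome, a sprung cap 32 mm across that stands 11 mm above the middle of the orange lid (top about 80 mm above the bench). It goes straight down when pressed, and back up by itself.
- dome_orange (a joint): How far the dome of the orange-lidded tub is pressed, m: 0 up, 0.006 fully down. It begins to move at about 1.2 N and is fully down at about 4.8 N.
- tub_white_mid (a point): Centre (half-way up) of the loose tub with the white lid, to be left alone: white tub 68 mm wide at the foot, 82 mm at the top, lid 90 mm across, lid's flat top 65 mm above the tub's foot, about 0.3 kg.
- dome_white_top (a point): Centre of the flat top of the grey seal dome, a sprung cap 32 mm across that stands 11 mm above the middle of the white lid (top about 80 mm above the bench). It goes straight down when pressed, and back up by itself.
- dome_white (a joint): How far the dome of the white-lidded tub is pressed, m: 0 up, 0.006 fully down. It begins to move at about 1.2 N and is fully down at about 4.8 N.
- tub_green_mid (a point): Centre (half-way up) of the loose tub with the green lid, to be left alone: white tub 68 mm wide at the foot, 82 mm at the top, lid 90 mm across, lid's flat top 65 mm above the tub's foot, about 0.3 kg.
- dome_green_top (a point): Centre of the flat top of the grey seal dome, a sprung cap 32 mm across that stands 11 mm above the middle of the green lid (top about 80 mm above the bench). It goes straight down when pressed, and back up by itself.
- dome_green (a joint): How far the dome of the green-lidded tub is pressed, m: 0 up, 0.006 fully down. It begins to move at about 1.2 N and is fully down at about 4.8 N.
- tub_blue_mid (a point): Centre (half-way up) of the loose tub with the blue lid, to be left alone: white tub 68 mm wide at the foot, 82 mm at the top, lid 90 mm across, lid's flat top 65 mm above the tub's foot, about 0.3 kg.
- dome_blue_top (a point): Centre of the flat top of the grey seal dome, a sprung cap 32 mm across that stands 11 mm above the middle of the blue lid (top about 80 mm above the bench). It goes straight down when pressed, and back up by itself.
- dome_blue (a joint): How far the dome of the blue-lidded tub is pressed, m: 0 up, 0.006 fully down. It begins to move at about 1.2 N and is fully down at about 4.8 N.
- pass_button_top (a point): Centre of the top of the green push button (records a passed check), 36 mm across, in a round black housing 52 mm across on the grey panel. At rest its top is 34 mm above the bench and 10 mm above the housing. It is pressed straight down and springs back.
- pass_button (a joint): How far the green button is pressed, m: 0 up, 0.006 fully down. It begins to move at about 1.5 N and is fully down at about 5 N.
- reject_button_top (a point): Centre of the top of the red push button (to be left alone), 36 mm across, in a round black housing 52 mm across on the grey panel. At rest its top is 34 mm above the bench and 10 mm above the housing. It is pressed straight down and springs back.
- reject_button (a joint): How far the red button is pressed, m: 0 up, 0.006 fully down. It begins to move at about 1.5 N and is fully down at about 5 N.
- label_roll: Loose white roll of labels standing on the bench beyond the panel, 60 mm across, 35 mm high, 24 mm hole; to be left alone. Origin: centre of its underside.
Mind the look-alikes: they are no part of the job. Leave any black look-alike of the part that bears tub_orange_mid alone.

How it is judged:
On the way, in this order (a step that is already met when the one before it is completed fails the run):
1. the dome of the orange-lidded tub is pressed by the fingertips at least half-way down (3 mm) (value of joint dome_orange above 0.003 m and contact force between tub_orange and the fingers above 0.5 N), for 0.1 s.
2. the dome has been let go and has sprung back up (value of joint dome_orange below 0.0012 m and contact force between tub_orange and the fingers below 0.1 N), for 0.1 s.
3. the green button is pressed by the fingertips at least half-way down (3 mm) (value of joint pass_button above 0.003 m and contact force between pass_button and the fingers above 0.5 N), for 0.1 s.
At the end, for the whole second after the job is handed in: All four tubs stand upright (within 0.1 rad) and at rest where they began (the orange-lidded one within 20 mm, the others and the label roll within 12 mm), all domes and both buttons are back up (within 1.2 mm), and the robot is clear (distance of tub_orange_mid from where it was at the start of the episode below 0.02 m and distance of each of tub_white_mid, tub_green_mid, tub_blue_mid, label_roll from where it was at the start of the episode below 0.012 m and angle between each of tub_orange_mid, tub_white_mid, tub_green_mid, tub_blue_mid's own z axis and vertical below 0.1 rad and value of joint each of dome_orange, dome_white, dome_green, dome_blue, pass_button, reject_button below 0.0012 m and linear speed of tub_orange below 0.01 m/s); the robot touches nothing.
It fails at once if the orange-lidded tub is pressed harder than 20 N (contact force between tub_orange and the fingers above 20 N or contact force between tub_orange and the arm above 20 N).
It fails at once if the orange-lidded tub is lifted more than 10 mm, tipped more than 0.2 rad or shifted more than 25 mm (z of tub_orange_mid in the frame of tray above 0.0465 m or angle between tub_orange_mid's own z axis and vertical above 0.2 rad or distance of tub_orange_mid from where it was at the start of the episode above 0.025 m).
It fails at once if another tub is touched (over 2 N), its dome pressed, or it is moved more than 12 mm ((contact force between tub_white and the fingers above 2 N or contact force between tub_white and the arm above 2 N) or value of joint any of dome_white, dome_green, dome_blue above 0.002 m or distance of any of tub_white_mid, tub_green_mid, tub_blue_mid from where it was at the start of the episode above 0.012 m or (contact force between tub_green and the fingers above 2 N or contact force between tub_green and the arm above 2 N) or (contact force between tub_blue and the fingers above 2 N or contact force between tub_blue and the arm above 2 N)).
It fails at once if the red button is touched (over 2 N) or pressed ((contact force between reject_button and the fingers above 2 N or contact force between reject_button and the arm above 2 N) or value of joint reject_button above 0.002 m).
It fails at once if the label roll is touched (over 2 N) or moved more than 12 mm ((contact force between label_roll and the fingers above 2 N or contact force between label_roll and the arm above 2 N) or distance of label_roll from where it was at the start of the episode above 0.012 m).
It also fails if it takes over 43 s, if anything falls off the work surface, if the arm or the gripper's body presses on something with over 40 N, if the wrist force passes 120 N, or if a joint passes its speed limit or range.

## Working session

There is one attempt and no reset: what is moved stays moved. The work goes in short steps, Python scripts to look and compute and a tool call to move; the robot and the scene stay as the last step left them, time stands still between calls to the robot, and variables do not carry over. Pictures are saved under pics/ and viewed, and the job is handed in when it is done.

Besides the shell and the picture viewer there is one more tool, called after "Emit:" by a JSON object that holds its "name" and its "arguments", one argument or row to a line. move_arm: Moves the arm, as the interface text tells. Its arguments: {"type":"object","properties":{"series":{"type":"array"},"newtons":{"type":"number"}},"required":["series"]}

```bash
mkdir -p pics
python3 - <<'E'
from rig import manip
import cv2,json,numpy as np
s=manip.get_state()
print({k:np.round(v,4).tolist() for k,v in s.items()})
for n in ("scene","top"):
    d=manip.get_image(n); cv2.imwrite(f"pics/{n}0.png",d["color"][:,:,::-1])
    print(n,{k:np.round(v,4).tolist() for k,v in d.items() if k!="color"})
E
```

```text
{'clock': 0.0, 'qpos': [1.008, 0.2766, 1.5062, -0.0, 1.3607, -0.121], 'qd': [0.0, 0.0004, 0.0011, -0.0002, 0.0006, 0.0003], 'effort': [-0.0001, -41.6774, -24.5808, 0.0001, 0.011, 0.0], 'position': [0.2456, 0.5193, 0.2415], 'ee_rot': [-0.0003, 0.2191, 0.9757, -0.0009], 'contact_force': [0.1205, 0.0593, -0.463], 'moment': [0.0317, -0.0007, 0.0412], 'width': 0.0854}
scene {'fx': 392.674, 'fy': 392.674, 'cx': 250.6774, 'cy': 188.2715, 'k1': -0.0863, 'R': [[0.7481, 0.6636, -0.0037], [0.5498, -0.6228, -0.5567], [-0.3717, 0.4144, -0.8307]], 't': [-0.417, -0.1758, 1.2881]}
top {'fx': 399.978, 'fy': 399.978, 'cx': 253.4942, 'cy': 186.5051, 'k1': -0.121, 'R': [[0.0107, -0.9999, -0.0012], [-0.9962, -0.0106, -0.0859], [0.0859, 0.0021, -0.9963]], 't': [0.0695, 0.5159, 0.8996]}
```

View pics/scene0.png

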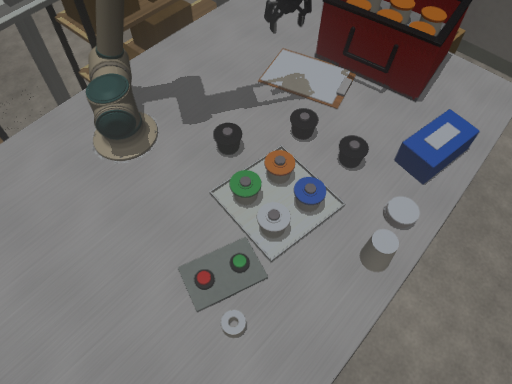

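View pics/top0.png

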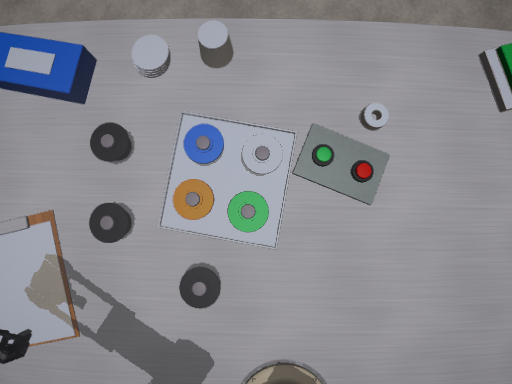

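The top view shows the orange lid at about (193,200) with its dome, the green button at (323,154), the red button at (362,171), the roll at (376,116), and black look-alikes outside the tray. The scene view agrees: orange dome at (280,160), green button at (240,262).

```bash
cat > h.py <<'E'
import cv2,numpy as np
def und(d,uv):
    K=np.array([[d["fx"],0,d["cx"]],[0,d["fy"],d["cy"]],[0,0,1]])
    x,y=(uv[0]-d["cx"])/d["fx"],(uv[1]-d["cy"])/d["fy"]
    p=cv2.undistortPoints(np.array([[uv]],float),K,np.array([d["k1"],0,0,0,0.]))[0,0]
    return np.array([p[0],p[1],1])
def ray(d,uv):
    R=np.array(d["R"]);t=np.array(d["t"]); return -R.T@t, R.T@und(d,uv)
def plane(d,uv,z):
    c,v=ray(d,uv); return c+v*(z-c[2])/v[2]
def tri(a,b):
    A=[];y=[]
    for c,v in (a,b):
        v=v/np.linalg.norm(v);P=np.eye(3)-np.outer(v,v);A.append(P);y.append(P@c)
    return np.linalg.lstsq(np.vstack(A),np.hstack(y),rcond=None)[0]
E
python3 - <<'E'
from rig import manip
from h import *
rays={}
for n in ("top","scene"):
    d=manip.get_image(n); hsv=cv2.cvtColor(d["color"],cv2.COLOR_RGB2HSV)
    if n=="top": win={"orange":(170,175,220,225),"green":(310,140,337,168),"white":(238,130,288,178),"gl":(225,188,272,236),"red":(350,158,375,184),"blue":(180,122,228,168)}
    else: win={"orange":(262,148,298,185),"green":(228,250,252,275)}
    for k,(x0,y0,x1,y1) in win.items():
        w=hsv[y0:y1,x0:x1].astype(int)
        if k in("green","red"):
            m=((w[...,1]>120)&(w[...,2]>60)).astype(np.uint8); z=.034
        else:
            m=((w[...,1]<70)&(w[...,2]<150)&(w[...,2]>70)).astype(np.uint8); z=.080
        c=cv2.connectedComponentsWithStats(m)
        ctr=np.array([(x1-x0)/2,(y1-y0)/2])
        i=min((i for i in range(1,c[0]) if c[2][i,4]>30),key=lambda i:np.linalg.norm(c[3][i]-ctr))
        uv=c[3][i]+[x0,y0]; rays[n,k]=ray(d,uv)
        print(n,k,uv.round(1),c[2][i],plane(d,uv,z).round(4))
    # lid
    x0,y0,x1,y1=win["orange"]
    if n=="top": cv2.imwrite("pics/c.png",cv2.resize(d["color"][120:240,150:400,::-1],None,fx=3,fy=3))
    else: cv2.imwrite("pics/cs.png",cv2.resize(d["color"][130:330,170:370,::-1],None,fx=3,fy=3))
for k in("orange","green"): print(k,tri(rays["top",k],rays["scene",k]).round(4))
E
```

```text
top orange [192.2 198.6] [ 15  17  15  14 160] [0.4825 0.207  0.08  ]
top green [323.3 154. ] [  6   7  16  15 189] [ 0.591  -0.0849  0.034 ]
top white [261.9 152.9] [ 17  16  15  15 177] [0.5839 0.0573 0.08  ]
top gl [247.6 211. ] [ 16  16  14  15 162] [0.4572 0.0871 0.08  ]
top red [363.5 170.1] [  6   5  16  16 194] [ 0.5548 -0.178   0.034 ]
top blue [202.7 142.4] [ 16  14  14  14 150] [0.6058 0.1871 0.08  ]
scene orange [280.6 167.5] [  0   0  36  37 535] [0.5053 0.1869 0.08  ]
scene green [239.1 260.4] [  5   5  13  12 116] [ 0.5939 -0.0855  0.034 ]
orange [0.4855 0.2146 0.0347]
green [ 0.5922 -0.0849  0.0304]
```

View pics/c.png

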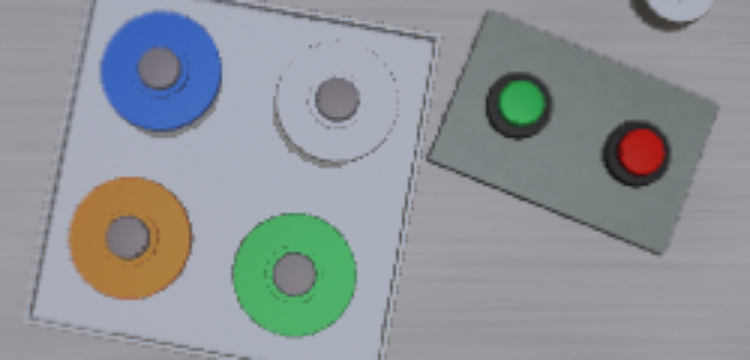

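View pics/cs.png

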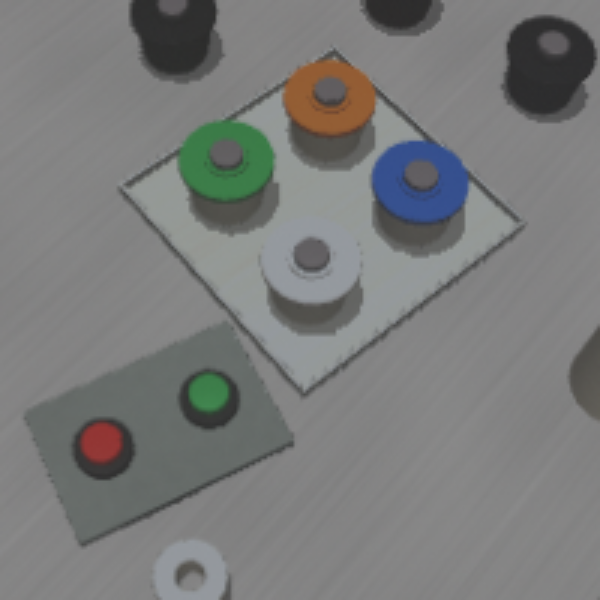

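Run:
```python
from rig import manip
from h import *
T=manip.get_image("top");S=manip.get_image("scene")
hsv=cv2.cvtColor(S["color"],cv2.COLOR_RGB2HSV)[152:168,271:290].astype(int)
m=(hsv[...,1]<90)&(hsv[...,2]<150)
for r in m: print("".join(".#"[int(v)] for v in r))
ys,xs=np.nonzero(m); print(xs.mean()+271,ys.mean()+152)
uv=(280,160.0); print(plane(S,uv,.08), tri(ray(S,uv),ray(T,(192.2,198.6))))
```

```text
.................##
...................
...................
...................
.......#####.......
.....########......
....##########.....
....##########.....
....##########.....
....##########.....
....##########.....
.....########......
......#######......
...................
...................
...................
279.8 159.9
[0.48714322 0.20651291 0.08      ] [0.48377164 0.20898468 0.07441917]
```

Emit:
{"name": "move_arm", "arguments": {
  "series": [
    [[0.016,-0.021,-0.004,0,0,0,0],[0.016,-0.021,-0.004,0,0,0,0],[0.016,-0.021,-0.004,0,0,0,0],[0.016,-0.021,-0.004,0,0,0,0],[0.016,-0.021,-0.004,0,0,0,0],[0.016,-0.021,-0.004,0,0,0,0],[0.016,-0.021,-0.004,0,0,0,0],[0.016,-0.021,-0.004,0,0,0,0],[0.016,-0.021,-0.004,0,0,0,0],[0.016,-0.021,-0.004,0,0,0,0],[0.016,-0.021,-0.004,0,0,0,0],[0.016,-0.021,-0.004,0,0,0,0],[0.016,-0.021,-0.004,0,0,0,0],[0.016,-0.021,-0.004,0,0,0,0],[0.013,-0.018,-0.004,0,0,0,0],[0,0,0,0,0,0,0],[0,0,0,0,0,0,0]]
  ],
  "newtons": 20
}}

```text
clock: 1.72
position: [0.4831, 0.2071, 0.182]
ee_rot: [-0.001, 0.22, 0.975, 0.0]
contact_force: [-0.3, 1.1, 0.3]
width: 0.0002
```

Run:
```python
from rig import manip
from h import *
s=manip.get_state();print({k:np.round(s[k],4).tolist() for k in("position","ee_rot","contact_force","qpos")})
d=manip.get_image("wrist"); cv2.imwrite("pics/w1.png",d["color"][:,:,::-1])
print({k:np.round(v,4).tolist() for k,v in d.items() if k!="color"})
d=manip.get_image("top"); cv2.imwrite("pics/t1.png",d["color"][:,:,::-1])
```

```text
{'position': [0.4831, 0.2071, 0.182], 'ee_rot': [-0.0005, 0.2203, 0.9754, 0.0], 'contact_force': [-0.293, 1.0544, 0.3494], 'qpos': [0.2722, 0.2448, 1.7058, 0.0006, 1.1918, -0.8546]}
{'fx': 297.847, 'fy': 297.847, 'cx': 258.3439, 'cy': 186.3201, 'k1': -0.0616, 'tool_from_camera': [[0.0018, -0.9635, -0.2678, 0.0679], [1.0, 0.0017, 0.0003, 0.0007], [0.0001, -0.2678, 0.9635, -0.1317], [0.0, 0.0, 0.0, 1.0]]}
```

View pics/w1.png

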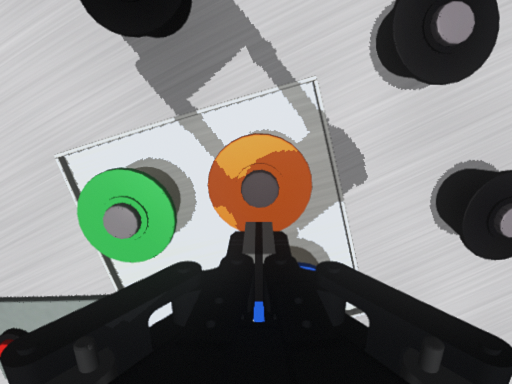

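The wrist view shows the closed fingertips at about (258,225) just short of the orange lid's dome, centred at about (260,188). I'll cast that ray onto the dome's height.

```bash
cat >> h.py <<'E'
from scipy.spatial.transform import Rotation as Rn
def wplane(d,s,uv,z):
    q=np.array(s["ee_rot"]);R=Rn.from_quat(np.r_[q[1:],q[0]]).as_matrix()
    M=np.array(d["tool_from_camera"]);c=R@M[:3,3]+s["position"];v=R@M[:3,:3]@und(d,uv)
    return c+v*(z-c[2])/v[2]
E
python3 - <<'E'
from rig import manip
from h import *
s=manip.get_state();d=manip.get_image("wrist")
h=cv2.cvtColor(d["color"],cv2.COLOR_RGB2HSV)[165:212,235:285].astype(int)
m=(h[...,1]<90).astype(np.uint8); c=cv2.connectedComponentsWithStats(m)
i=c[1][23,25]; print(c[2][i],c[3][i]+[235,165]); print(wplane(d,s,c[3][i]+[235,165],.08))
E
```

```text
[   5    7   38   37 1067] [258.42642924 189.71134021]
[0.48269443 0.2091197  0.08      ]
```

Emit:
{"name": "move_arm", "arguments": {
  "series": [
    [[0.0005,0.001,-0.02,0,0,0,0],[0,0,-0.02,0,0,0,0],[0,0,-0.02,0,0,0,0],[0,0,-0.012,0,0,0,0],[0,0,-0.006,0,0,0,0],[0,0,-0.004,0,0,0,0],[0,0,0,0,0,0,0],[0,0,0,0,0,0,0]]
  ]
}}

```text
clock: 2.53
position: [0.4837, 0.2094, 0.101]
ee_rot: [0.001, 0.219, 0.976, 0.0]
contact_force: [0.2, -0.5, -0.9]
width: -0.0001
```

Emit:
{"name": "move_arm", "arguments": {
  "series": [
    [[0,0,-0.003,0,0,0,0],[0,0,-0.003,0,0,0,0],[0,0,-0.002,0,0,0,0],[0,0,0,0,0,0,0],[0,0,0,0,0,0,0]]
  ]
}}

```text
clock: 2.95
position: [0.4833, 0.2087, 0.0923]
ee_rot: [-0.0, 0.219, 0.976, -0.0]
contact_force: [0.8, 0.2, 0.6]
width: 0.0002
```

Run:
```python
from rig import manip
from h import *
d=manip.get_image("wrist"); cv2.imwrite("pics/w2.png",d["color"][:,:,::-1])
d=manip.get_image("scene"); cv2.imwrite("pics/s2.png",cv2.resize(d["color"][100:220,200:360,::-1],None,fx=4,fy=4))
```

```text
(no output)
```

View pics/w2.png

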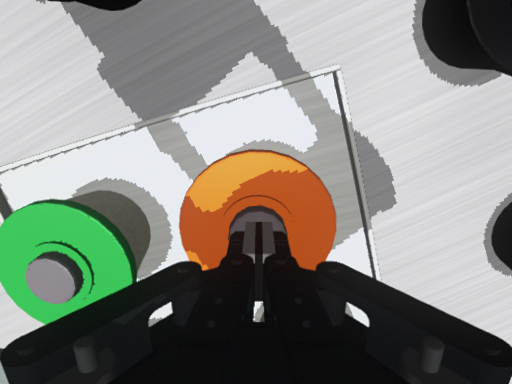

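View pics/s2.png

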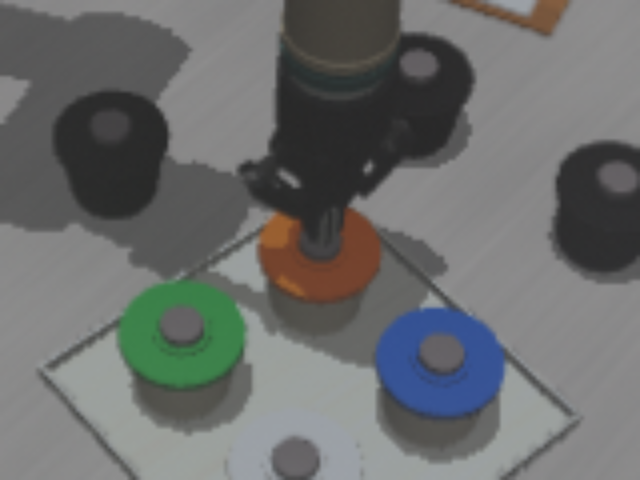

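Both views show the fingertips right over the grey dome (wrist view: tip at (258,225), dome at (258,215)). I'll lower in small steps and watch the force.

Emit:
{"name": "move_arm", "arguments": {
  "series": [
    [[0,0,-0.002,0,0,0,0],[0,0,-0.001,0,0,0,0],[0,0,0,0,0,0,0],[0,0,0,0,0,0,0]]
  ]
}}

```text
clock: 3.38
position: [0.4838, 0.2089, 0.0896]
ee_rot: [0.0, 0.219, 0.976, 0.0]
contact_force: [0.3, -0.1, 2.1]
width: -0.0002
```

Emit:
{"name": "move_arm", "arguments": {
  "series": [
    [[0,0,-0.0015,0,0,0,0],[0,0,-0.0015,0,0,0,0],[0,0,0,0,0,0,0],[0,0,0,0,0,0,0],[0,0,0,0,0,0,0]]
  ]
}}

```text
clock: 3.8
position: [0.4837, 0.2089, 0.0866]
ee_rot: [0.0, 0.219, 0.976, 0.0]
contact_force: [0.9, 0.8, 4.3]
width: -0.0001
```

Run:
```python
from rig import manip
from h import *
print([np.round(manip.get_state()["contact_force"],2) for _ in [0]])
d=manip.get_image("wrist");s=manip.get_state();print(s["contact_force"],s["position"])
d=manip.get_image("scene");s=manip.get_state();print(s["contact_force"],s["position"])
```

```text
[array([0.88, 0.81, 4.3 ])]
[ 1.25790226 -0.73752025  3.2028466 ] [0.48377273 0.20889571 0.08656027]
[ 0.79387551 -0.11959512  3.81467752] [0.48376617 0.2088946  0.08655024]
```

Emit:
{"name": "move_arm", "arguments": {
  "series": [
    [[0,0,-0.001,0,0,0,0],[0,0,0,0,0,0,0],[0,0,0,0,0,0,0],[0,0,0,0,0,0,0]]
  ]
}}

```text
clock: 4.23
position: [0.4838, 0.2089, 0.0855]
ee_rot: [0.0, 0.219, 0.976, 0.0]
contact_force: [2.4, 0.4, 3.8]
width: 0.0002
```

Emit:
{"name": "move_arm", "arguments": {
  "series": [
    [[0,0,0,0,0,0,0],[0,0,-0.0005,0,0,0,0],[0,0,0,0,0,0,0],[0,0,0,0,0,0,0]]
  ]
}}

```text
clock: 4.57
position: [0.4838, 0.2089, 0.085]
ee_rot: [0.0, 0.219, 0.976, 0.0]
contact_force: [2.1, 0.8, 5.5]
width: -0.0001
```

Emit:
{"name": "move_arm", "arguments": {
  "series": [
    [[0,0,0.003,0,0,0,0],[0,0,0.005,0,0,0,0],[0,0,0.01,0,0,0,0],[0,0,0.02,0,0,0,0],[0,0,0.025,0,0,0,0],[0,0,0.02,0,0,0,0],[0,0,0,0,0,0,0],[0,0,0,0,0,0,0],[0,0,0,0,0,0,0]]
  ]
}}

```text
clock: 5.32
position: [0.482, 0.2085, 0.1671]
ee_rot: [-0.001, 0.219, 0.976, -0.001]
contact_force: [0.4, -0.0, 0.5]
width: -0.0001
```

Run:
```python
from rig import manip
from h import *
s=manip.get_state();d=manip.get_image("wrist"); cv2.imwrite("pics/w3.png",d["color"][:,:,::-1])
d=manip.get_image("scene"); cv2.imwrite("pics/s3.png",cv2.resize(d["color"][100:300,150:360,::-1],None,fx=3,fy=3))
```

```text
(no output)
```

View pics/s3.png

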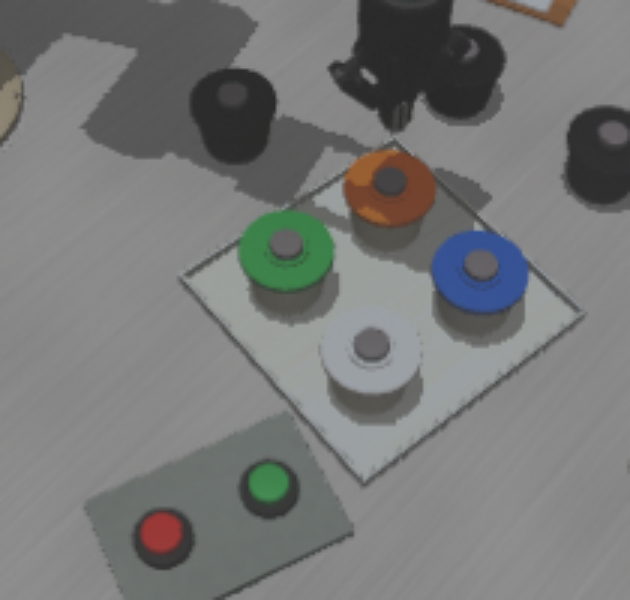

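The dome at (390,182) of the crop is up again and the tub hasn't moved. Next is the green button, at crop (268,482).

Emit:
{"name": "move_arm", "arguments": {
  "series": [
    [[0.0078,-0.021,0,0,0,0,0],[0.0078,-0.021,0,0,0,0,0],[0.0078,-0.021,0,0,0,0,0],[0.0078,-0.021,0,0,0,0,0],[0.0078,-0.021,0,0,0,0,0],[0.0078,-0.021,0,0,0,0,0],[0.0078,-0.021,0,0,0,0,0],[0.0078,-0.021,0,0,0,0,0],[0.0078,-0.021,0,0,0,0,0],[0.0078,-0.021,0,0,0,0,0],[0.0078,-0.021,0,0,0,0,0],[0.0078,-0.021,0,0,0,0,0],[0.0078,-0.021,0,0,0,0,0],[0.0078,-0.021,0,0,0,0,0],[0,0,-0.02,0,0,0,0],[0,0,-0.02,0,0,0,0],[0,0,0,0,0,0,0],[0,0,0,0,0,0,0]]
  ]
}}

```text
clock: 6.92
position: [0.591, -0.0848, 0.1258]
ee_rot: [-0.003, 0.219, 0.976, 0.0]
contact_force: [-0.0, -0.6, 0.9]
width: 0.0001
```

Run:
```python
from rig import manip
from h import *
s=manip.get_state();d=manip.get_image("wrist"); cv2.imwrite("pics/w4.png",d["color"][:,:,::-1])
print(s["position"],s["contact_force"])
h=cv2.cvtColor(d["color"],cv2.COLOR_RGB2HSV)
m=((h[...,0]>45)&(h[...,0]<80)&(h[...,1]>120)&(h[...,2]>60)).astype(np.uint8)
c=cv2.connectedComponentsWithStats(m)
for i in range(1,c[0]):
    if c[2][i,4]>100: print(c[2][i],c[3][i],wplane(d,s,c[3][i],.034))
```

```text
[ 0.59096592 -0.08484821  0.12582377] [-0.00143672 -0.56696503  0.94300923]
[ 237  173   45   44 1533] [258.79060665 194.67188519] [ 0.59190352 -0.08410348  0.034     ]
```

View pics/w4.png

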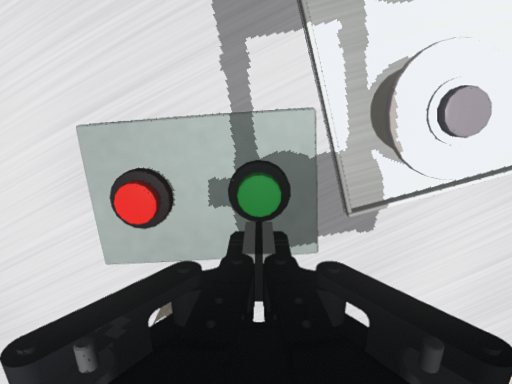

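The wrist view shows the green button at (259,195), ahead of the fingertips as the dome was, and its cast position agrees with the TCP to 1 mm. Descending.

Emit:
{"name": "move_arm", "arguments": {
  "series": [
    [[0.0005,0.0005,-0.02,0,0,0,0],[0,0,-0.02,0,0,0,0],[0,0,-0.018,0,0,0,0],[0,0,-0.01,0,0,0,0],[0,0,-0.005,0,0,0,0],[0,0,-0.003,0,0,0,0],[0,0,-0.002,0,0,0,0],[0,0,0,0,0,0,0],[0,0,0,0,0,0,0]]
  ]
}}

```text
clock: 7.72
position: [0.5937, -0.0848, 0.0507]
ee_rot: [0.001, 0.219, 0.976, 0.0]
contact_force: [0.9, 0.2, 0.1]
width: -0.0002
```

Emit:
{"name": "move_arm", "arguments": {
  "series": [
    [[-0.001,0,-0.002,0,0,0,0],[0,0,-0.002,0,0,0,0],[0,0,-0.0015,0,0,0,0],[0,0,-0.0015,0,0,0,0],[0,0,0,0,0,0,0],[0,0,0,0,0,0,0]]
  ]
}}

```text
clock: 8.22
position: [0.5921, -0.0847, 0.043]
ee_rot: [0.0, 0.219, 0.976, 0.0]
contact_force: [-0.6, -0.4, 3.3]
width: 0.0001
```

Emit:
{"name": "move_arm", "arguments": {
  "series": [
    [[0,0,-0.0015,0,0,0,0],[0,0,-0.001,0,0,0,0],[0,0,0,0,0,0,0],[0,0,0,0,0,0,0],[0,0,0,0,0,0,0]]
  ]
}}

```text
clock: 8.63
position: [0.5921, -0.0847, 0.0405]
ee_rot: [0.0, 0.219, 0.976, 0.0]
contact_force: [-1.2, -0.5, 4.2]
width: -0.0002
```

Emit:
{"name": "move_arm", "arguments": {
  "series": [
    [[0,0,-0.0007,0,0,0,0],[0,0,0,0,0,0,0],[0,0,0,0,0,0,0],[0,0,0,0,0,0,0]]
  ]
}}

```text
clock: 8.97
position: [0.5921, -0.0847, 0.0397]
ee_rot: [0.0, 0.219, 0.976, 0.0]
contact_force: [-0.5, -0.1, 4.2]
width: -0.0003
```

Emit:
{"name": "move_arm", "arguments": {
  "series": [
    [[0,0,0.003,0,0,0,0],[0,0,0.006,0,0,0,0],[0,0,0.015,0,0,0,0],[0,0,0.025,0,0,0,0],[0,0,0.03,0,0,0,0],[0,0,0.03,0,0,0,0],[0,0,0.03,0,0,0,0],[-0.02,0,0.02,0,0,0,0],[-0.02,0,0.01,0,0,0,0],[-0.02,0,0,0,0,0,0],[-0.02,0,0,0,0,0,0],[-0.02,0,0,0,0,0,0],[-0.02,0,0,0,0,0,0],[-0.02,0,0,0,0,0,0],[-0.02,0,0,0,0,0,0],[0,0,0,0,0,0,0],[0,0,0,0,0,0,0],[0,0,0,0,0,0,0]]
  ]
}}

```text
clock: 10.47
position: [0.433, -0.0848, 0.2089]
ee_rot: [0.001, 0.219, 0.976, 0.0]
contact_force: [0.4, -0.6, 0.1]
width: -0.0001
```

Run:
```python
from rig import manip
from h import *
s=manip.get_state();print(s["position"],s["contact_force"],np.abs(s["qd"]).max())
a=manip.get_image("top")["color"]; b=manip.get_image("scene")["color"]
cv2.imwrite("pics/t5.png",a[:,:,::-1]);cv2.imwrite("pics/s5.png",b[:,:,::-1])
```

```text
[ 0.43300654 -0.08484018  0.20893315] [ 0.38673371 -0.58517193  0.12888781] 0.01480740367219909
```

View pics/t5.png

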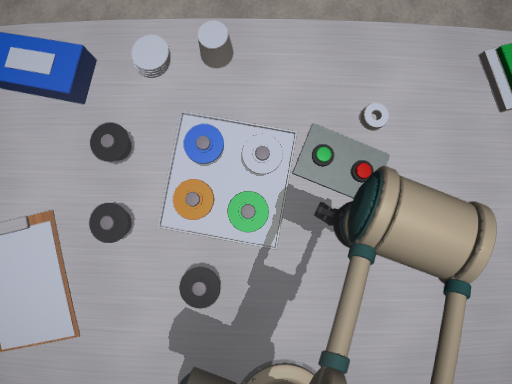

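View pics/s5.png

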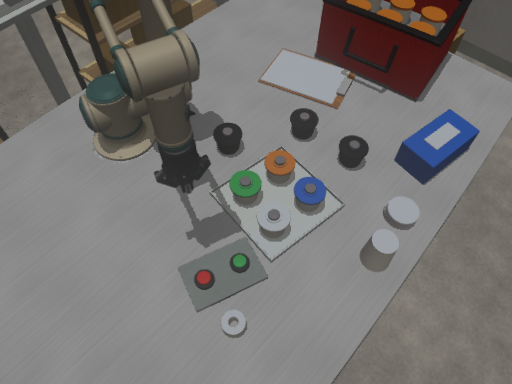

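Both views match the first pictures: orange lid at (193,199) and green button at (323,154) in the top view, everything in place and the gripper clear.

```bash
python3 -c "
from rig import manip
print(manip.sign_off())"
```

```text
the job is handed in; nothing more can be done
None
```

I pressed the orange tub's dome with closed fingertips, let it spring back, pressed the green button, and withdrew. The job was handed in at about 10.6 s; no verdict is reported.

- **Dome:** it went down about 5 mm, judging from the tool height and the force, which read 3.2 to 5.5 N while it was held down. The 3 mm needed was not measured directly. A picture taken after lifting showed it back up and the tub not shifted.
- **Green button:** it went down about 5 mm at about 4.2 N, again inferred rather than measured.
- **Last checks:** by eye, the final top and scene pictures matched the first ones for the tubs, domes, buttons and label roll. The gripper was about 0.2 m up and clear, with force readings within noise (up to about 1 N).
- **Disagreements:** the position estimates differed by 2–5 mm for the dome and about 3 mm for the button between cameras. My first scene-camera mask for the dome was wrong, so I redid it before pressing.

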